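# Slide the nest home under the ring lamp, hold the loupe at focus height

## Task

Push the nest with the threaded bush along its slide until it is fully home against the stop under the ring lamp. Then lift the loupe off its wooden rest by the handle, bring the lens in under the lamp and hold it level and still, centred over the bush, with the lens at the height of the red pointer tip; finish while still holding it there, with nothing but the gripper carrying it. Do not bump the lens or handle against the stand, lamp or bush, do not shift the pointer, and leave the bush in its nest and the other parts standing about undisturbed.

Things in the scene. Friction and masses are not known exactly. Their poses are not given: they have to be found in the camera images.
- shelf_top: Low plywood shelf with blue legs on the workbench, over a heap of white caps: 590 x 250 mm (its y, x), top 75 mm above the bench. Origin on the bench under its middle, +x away from the robot. The stand, the loupe rest and two of the bystanders stand on it.
- stand: Stand, grey base 264 x 136 x 12 mm (its y, x). Origin on the shelf under the ring lamp's axis; +x to the column (14 mm thick, 68 mm behind), +y to the end stop, z up. A lens can come in under the lamp from the front (-x; base edge x = -49 mm) or the -y side. Ring lamp 84 mm wide, 54 mm hole, underside 155 and top 170 mm above the shelf. Slide rails along y, outer edges x = +-41 mm, 30 mm tall; stop y = 43 to 57 mm, 32 mm tall.
- nest (a joint): Travel of the sliding nest along the stand's +y, m: 0 at the loading end (start), 0.070 fully home against the stop, where the bush stands on the lamp's axis. Plain slide: it stays where it is left and needs about 2 N.
- nest_knob (a point): Centre of the red knob of the sliding nest: upright, round, 24 mm across and 24 mm tall, on a 10 mm stem, this point 53 mm above the shelf and 12 mm below the knob's top. It moves with the nest, 110 mm to the -y side of the bush.
- thread_bush: The part to inspect: nickel bush, 31 mm across, 30 mm tall, threaded end up, loose in the 12 mm deep pocket of the white nest (50 x 56 mm, top 41 mm above the shelf). Origin at the centre of its underside, z up along its axis; its top is 59 mm above the shelf.
- lens (a point): Centre of the loupe's lens, midway in its 60 mm wide, 10 mm thick steel rim. z is the lens axis (up as it lies on the rest), x points away from the handle.
- loupe_grip (a point): Grip point on the axis of the loupe's straight black handle, 110 mm from the lens centre along the lens's -x. The handle is 15 mm wide (y), 17 mm tall (z), flat-sided, 45 to 168 mm behind the lens centre. The loupe weighs about 110 g and balances near 83 mm behind the lens centre: grip firmly or it droops.
- pointer_tip (a point): Tip of the red focus pointer clamped on the stand's column: the focal height, 85 to 110 mm above the shelf. At the stand's x = 0, y = +50 mm, pointing to the front; its rod runs back at the same height along y = 50 mm to the column. The clamp is stiff but can be pushed up or down.
- loupe_rest: Wooden rest, base 128 x 60 x 10 mm, origin on the shelf under its middle. Two notched uprights 42 mm either side along its x (9 mm thick, 50 mm wide, 55 mm tall); notches 19 mm wide, 15 mm deep, open at the top. The handle lies in them along x, its axis 48.5 mm above the shelf, the lens free past the +x end.
- knob_cover: Bystander: white tapered knob standing on the bench, 37 mm across, 46 mm tall, origin at its underside.
- knob_cover_2: Bystander: another such knob, near the front edge of the shelf.
- white_cap: Bystander: white snap cap lying dome up near the front edge of the shelf, 42 mm across, 10 mm tall, origin at its underside.
- stand_axis (a point): Point on the ring lamp's vertical axis at the height of the bush's top, 59 mm above the shelf.
- nest_pocket (a point): Centre of the floor of the nest's pocket, 29 mm above the shelf, where the bush's underside stands; moves with the nest.

How it is judged:
On the way:
1. the nest is fully home against its stop, the bush in it (value of joint nest above 0.067 m and horizontal distance between thread_bush and stand_axis below 0.006 m), for 0.2 s.
At the end, for the whole second after the job is handed in: Held by the gripper alone, at rest: lens within 9 mm of the bush axis, 6 mm of the pointer height, 0.10 rad of level, touching nothing else. Nest home (4 mm), bush seated upright (5 mm, 0.1 rad), pointer unshifted (3 mm), bystanders standing within 20 mm (horizontal distance between lens and thread_bush below 0.009 m and z of lens in the frame of pointer_tip between -0.006 and 0.006 m and angle between each of lens, thread_bush's own z axis and vertical below 0.1 rad and value of joint nest above 0.066 m and distance between thread_bush and nest_pocket below 0.005 m and distance of pointer_tip from where it was at the start of the episode below 0.003 m and linear speed of loupe below 0.012 m/s and angular speed of loupe below 0.12 rad/s and contact force between the fingers and loupe above 2 N and contact force between loupe and stand below 0.2 N and contact force between loupe and thread_bush below 0.2 N and contact force between loupe and loupe_rest below 0.2 N and angle between each of knob_cover, knob_cover_2, white_cap's own z axis and vertical below 0.2 rad and distance of each of knob_cover, knob_cover_2, white_cap from where it was at the start of the episode below 0.02 m); the arm keeps its last pose, push and grip.
It fails at once if the loupe bumps the stand, its lamp or its pointer (contact force between loupe and stand above 3 N).
It fails at once if the loupe bumps the bush (contact force between loupe and thread_bush above 3 N).
It fails at once if the focus pointer is shifted (distance of pointer_tip from where it was at the start of the episode above 0.003 m).
It fails at once if the bush is lifted or knocked out of its nest (distance between thread_bush and nest_pocket above 0.01 m).
It fails at once if a bystander is knocked about (distance of any of knob_cover, knob_cover_2, white_cap from where it was at the start of the episode above 0.02 m).
It also fails if it takes over 61 s, if anything falls off the work surface, if the arm or the gripper's body presses on something with over 40 N, if the wrist force passes 120 N, or if a joint passes its speed limit or range.

## Robot

A 6-joint arm with a two-finger parallel gripper is mounted at the origin on a cart in front of the work surface, level with it; the furniture and walls round the work are solid. World frame = base frame: x ahead of the robot, y to its left, z up, the work surface at z = 0. Lengths are in m, angles in rad, forces in N, time in s.
With the tool pointing down it reaches from about 0.275 to 0.875 m from the base axis. Payload 12.5 kg.
Tool frame: the origin (TCP) lies at the very end of the fingers, on their centre line; the grasp point (between the pads) lies 19 mm behind it; z points along the fingers, y is the line along which they close (so a half turn about z gives the same grasp; the last joint's range is limited). The gripper opens to 85 mm and grips with 20 to 120 N. Pads are 22 mm wide; open, the fingers measure 114 mm over their backs; the gripper's body (76 mm by 85 mm) begins 54 mm behind the grasp point. The pads swing forward as they close: fully open they stand 13 mm farther back than shut.
Start: joints at [1.187, 0.351, 1.652, -0, 1.139, -0.085], TCP at [0.162, 0.526, 0.231] pointing down, gripper open.
Joint ranges: [-2.75, 2.75], [-0.79, 2.1], [0.01, 2.65], [-1.57, 4.71], [0.07, 3.14], [-2.87, 2.87]. Speed limits (rad/s): [2.22, 2.22, 2.79, 3.14, 3.14, 3.14].

## Interface

Orientations are given as a 3x3 rotation matrix whose columns are the frame's x, y, z axes.
In Python, from bench import manip gives the robot as it stands. Calls block until the motion is done:
- manip.move_ptp(position, orientation): joint-space move of the TCP to a pose.
- manip.move_l(position, attitude=None, max_speed=0.15): straight line of the TCP; attitude=None keeps the orientation; max_speed is the mean speed in m/s.
- manip.move_j(angles): joint-space move.
- manip.set_gripper(opening, effort=None): opening from 0.0 (shut) to 1.0 (fully open); effort is the grip in N (None keeps the last); returns when the fingers have stopped.
- manip.dwell(seconds).
- manip.inverse_kinematics(position, orientation): joint angles nearest the present ones, or None.
- manip.grab_frame(name): name is "scene" or "top" or "wrist"; returns (picture, depth): 384x512x3 uint8, red, green, blue; 384x512 float32, m along the optical axis (not along the pixel's ray), 0 where there is no reading.
- manip.get_calibration(name): a dict with "camera_matrix" (3x3 intrinsics, pixels), "R" (3x3) and "t" (3): a world point X has camera coordinates R X + t. Camera axes: x right, y down, z forward; pixel columns grow to the right and rows downward; lengths in m; the calibration is good to about 2 mm. A picture is of the moment at which its call begins: read the wrist's pose just before it. get_calibration takes no time and is no camera call; for the wrist camera it gives the pose at the moment of the call.
A pose or a line that the arm cannot do raises manip.Unreachable and nothing moves.
- manip.sign_off(): hands the job in; it is judged then, once.
Trained networks look in the newest picture that a camera, given by its name, has taken for a name from the list of things; names that differ only in an ending like _2 or _b are one class to them, and where a whole thing is asked for, a point or a joint stands for the part that bears it (a point fixed in the world has none). Each returns a list of dicts, best first, with "confidence" (0 to 1); they miss things now and then, are a little off and sometimes report something else, mostly with a low value. They report only what shows in the picture. A call takes as long as a camera call.
- manip.look_for(camera, name): "at" ([x, y, z] in m, in world coordinates, good to about 4 mm: the middle of the surface that is visible of it).
Readings, each from a call of its own:
- manip.current_time(): time.
- manip.current_qpos(): joint angles.
- manip.current_joint_vel(): joint speeds.
- manip.current_joint_torque(): joint torques, N m.
- manip.current_ee_pos(): TCP position.
- manip.current_tcp_rot(): TCP orientation.
- manip.current_force(): force on the tool from outside, world axes, zero at the start.
- manip.current_ft_torque(): the same for the moment, N m.
- manip.current_grip_width(): opening from 0.0 (shut) to 1.0 (fully open).
- manip.current_grip_force(): force on a finger pad.
Only numpy, scipy, OpenCV 4.12 (cv2) and the standard library are available. Lean on these libraries where they do the work, as an engineer would, in place of code of your own. Each camera call takes 0.05 s, during which the arm holds its last target. There are 200 camera calls.

## Working session

There is one attempt and no reset: what is moved stays moved. The work goes in short steps, each a Python script; the robot and the scene stay as the last script left them, time stands still between calls to the robot, and variables do not carry over. Pictures are saved under pics/ and viewed, at most 10 in all, crops included, and the job is handed in when it is done.

```bash
mkdir -p pics; ls
python3 - <<'E'
from bench import manip
import cv2,numpy as np
np.set_printoptions(precision=4,suppress=True)
for n in["scene","top"]:
    p,d=manip.grab_frame(n); cv2.imwrite(f"pics/{n}0.png",cv2.cvtColor(p,cv2.COLOR_RGB2BGR)); np.save(f"pics/{n}0.npy",d)
    c=manip.get_calibration(n);print(n,c["camera_matrix"],c["R"],c["t"])
    for k in["shelf_top","stand","nest_knob","thread_bush","lens","loupe_grip","pointer_tip","loupe_rest","knob_cover","white_cap"]:
        print(k,[(np.round(r["at"],3).tolist(),round(r["confidence"],2)) for r in manip.look_for(n,k)][:3])
print(manip.current_time(),manip.current_tcp_rot())
E
```

```text
pics
scene [[471.2701   0.     255.6326]
 [  0.     471.2701 186.8597]
 [  0.       0.       1.    ]] [[-0.7923 -0.6095 -0.0268]
 [-0.2627  0.3804 -0.8867]
 [ 0.5506 -0.6955 -0.4616]] [0.4919 0.1593 1.3237]
shelf_top [([0.479, 0.387, 0.077], 0.76)]
stand [([0.576, 0.187, 0.104], 0.84)]
nest_knob []
thread_bush [([0.478, 0.387, 0.077], 0.74), ([0.58, 0.119, 0.126], 0.43)]
lens [([0.448, 0.406, 0.13], 0.7), ([0.477, 0.389, 0.077], 0.66)]
loupe_grip [([0.45, 0.402, 0.123], 0.81)]
pointer_tip [([0.589, 0.225, 0.181], 0.56)]
loupe_rest [([0.403, 0.372, 0.087], 0.72), ([0.452, 0.402, 0.127], 0.31)]
knob_cover [([0.299, 0.448, 0.036], 0.69)]
white_cap [([0.446, 0.406, 0.128], 0.52)]
top [[388.4758   0.     251.8737]
 [  0.     388.4758 187.8388]
 [  0.       0.       1.    ]] [[ 0.019  -0.9996 -0.0226]
 [-0.9839 -0.0147 -0.1781]
 [ 0.1777  0.0256 -0.9838]] [0.1922 0.497  0.9363]
shelf_top [([0.508, 0.239, 0.074], 0.93), ([0.576, 0.227, 0.181], 0.22)]
stand [([0.584, 0.137, 0.102], 0.6)]
nest_knob [([0.611, 0.08, 0.097], 0.91)]
thread_bush [([0.588, 0.111, 0.127], 0.47)]
lens [([0.453, 0.399, 0.129], 0.59)]
loupe_grip [([0.453, 0.4, 0.127], 0.79)]
pointer_tip [([0.573, 0.226, 0.182], 0.64)]
loupe_rest [([0.389, 0.34, 0.085], 0.69)]
knob_cover [([0.31, 0.44, 0.047], 0.57), ([0.534, -0.005, 0.12], 0.48)]
white_cap [([0.578, -0.067, 0.083], 0.63), ([0.312, 0.438, 0.049], 0.5)]
1.1 [[-0.9557  0.2944  0.    ]
 [ 0.2944  0.9557  0.    ]
 [-0.      0.     -1.    ]]
```

View pics/scene0.png

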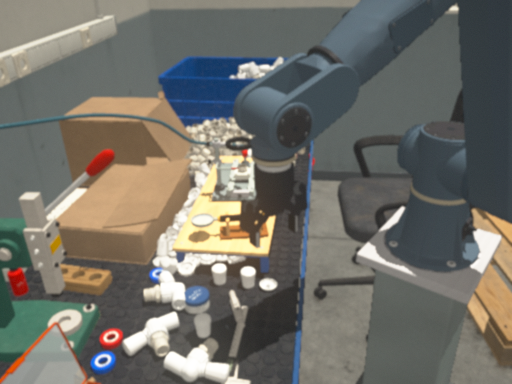

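View pics/top0.png

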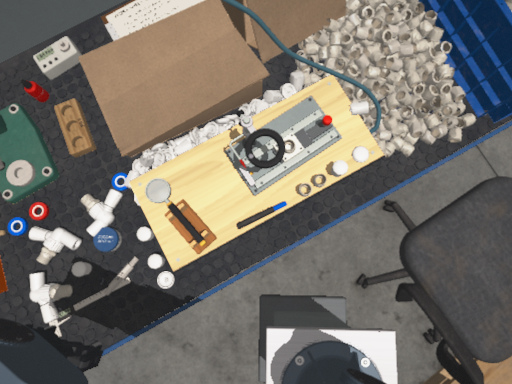

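Run:
```python
import cv2
a=cv2.imread("pics/top0.png")
cv2.imwrite("pics/c1.png",cv2.resize(a[70:280,120:390],None,fx=2.95,fy=2.85,interpolation=cv2.INTER_CUBIC))
```

```text
(no output)
```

View pics/c1.png

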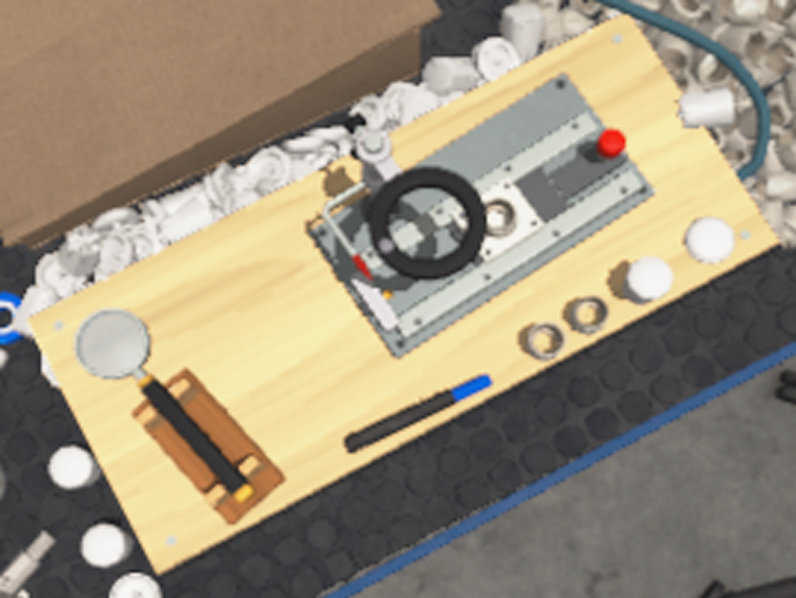

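```bash
cat > h.py <<'E'
from bench import manip
import cv2,numpy as np
np.set_printoptions(precision=4,suppress=True)
def ray(c,uv,z):
    "world point at height z seen at pixel uv"
    R=c["R"];o=-R.T@c["t"];d=R.T@np.linalg.inv(c["camera_matrix"])@np.array([uv[0],uv[1],1.])
    return o+d*(z-o[2])/d[2]
def down(yaw):
    "tool pointing down, tool x at the given yaw"
    c,s=np.cos(yaw),np.sin(yaw)
    return np.array([[c,s,0],[s,-c,0],[0,0,-1.]])
E
python3 - <<'E'
from h import *
c=manip.get_calibration("top")
q=lambda x,y,z:ray(c,(120+x/796*270,70+y/598*210),z)
for n,a in dict(b1=(565,75,.087),b2=(652,190,.087),b3=(398,355,.087),b4=(310,228,.087),lamp=(427,223,.245),bush=(499,217,.134),knob=(611,142,.14),tip=(368,276,.181),lens=(113,343,.1285),h1=(148,383,.132),h2=(243,492,.132),s1=(30,315,.075),s2=(160,573,.075),s3=(778,243,.075),s4=(630,15,.075)).items(): print(n,q(*a))
for n in("lens","stand"):
  pass
E
```

```text
b1 [0.7233 0.0532 0.087 ]
b2 [ 0.618  -0.0186  0.087 ]
b3 [0.4697 0.1917 0.087 ]
b4 [0.5803 0.2675 0.087 ]
lamp [0.5405 0.1705 0.245 ]
bush [0.5783 0.1127 0.134 ]
knob [0.6418 0.0241 0.14  ]
tip [0.516  0.2136 0.181 ]
lens [0.4694 0.4161 0.1285]
h1 [0.4365 0.3857 0.132 ]
h2 [0.3506 0.3076 0.132 ]
s1 [0.5022 0.5025 0.075 ]
s2 [0.2845 0.3805 0.075 ]
s3 [ 0.5752 -0.1253  0.075 ]
s4 [ 0.7868 -0.0056  0.075 ]
```

Run:
```python
from h import *
def shot(n):
    c=manip.get_calibration("wrist");p,d=manip.grab_frame("wrist")
    cv2.imwrite(f"pics/{n}.png",cv2.cvtColor(p,cv2.COLOR_RGB2BGR)); np.savez(f"pics/{n}.npz",d=d,**c)
    T=manip.current_tcp_rot().T@(-c["R"].T@c["t"]-manip.current_ee_pos()); print("cam in tool",T,"fwd",manip.current_tcp_rot().T@c["R"][2],manip.current_time())
    return c
for y in (42.5,-137.5): print(y,manip.inverse_kinematics([.388,.342,.35],down(np.radians(y))), manip.inverse_kinematics([.46,.11,.3],down(np.radians(y-8.7))))
yl=np.radians(42.5)
for y in (yl,yl-np.pi):
    q=manip.inverse_kinematics([.388,.342,.35],down(y))
    if q is not None and abs(q[5])<2.2: break
print(y)
manip.move_ptp([.388,.342,.35],down(y)); manip.dwell(.2); shot("w1");
```

```text
42.5 [ 0.6324  0.1915  1.5682 -0.      1.3819  1.4615] [ 0.1362  0.1398  1.751  -0.      1.2508  1.1171]
-137.5 [ 0.6324  0.1915  1.5682 -0.      1.3819 -1.6801] [ 0.1362  0.1398  1.751  -0.      1.2508 -2.0245]
0.7417649320975901
cam in tool [ 0.0703  0.0005 -0.1416] fwd [-0.279  -0.0007  0.9603] 2.7333
```

View pics/w1.png

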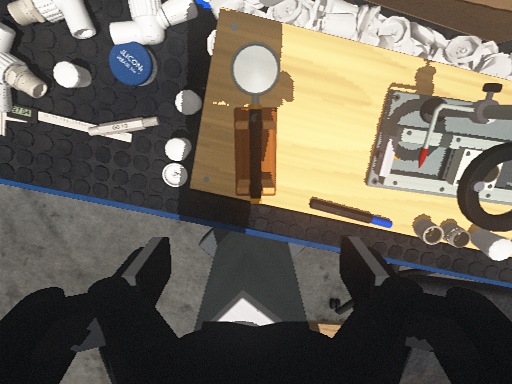

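```bash
cat >> h.py <<'E'
def cloud(c,d):
    v,u=np.mgrid[:384,:512];P=np.stack([u,v,np.ones_like(u)],-1)@np.linalg.inv(c["camera_matrix"]).T*d[...,None]
    return (P-c["t"])@c["R"]
def seg(c,d,ctr,r,z0,z1):
    W=cloud(c,d);m=(d>0)&(W[...,2]>z0)&(W[...,2]<z1)&(np.hypot(W[...,0]-ctr[0],W[...,1]-ctr[1])<r)
    return W[m]
E
python3 - <<'E'
from h import *
c=dict(np.load("pics/w1.npz"));d=c["d"]
for n,(u,v,z) in dict(lens=(256,70,.1285),h1=(256,108,.132),h2=(256,198,.132),tip=(423,163,.181)).items(): print(n,ray(c,(u,v),z),cloud(c,d)[v,u])
L=seg(c,d,(.469,.416),.04,.11,.145);print("lens",len(L),L.mean(0),(L.max(0)+L.min(0))/2,np.ptp(L,0))
(cx,cy),r=cv2.minEnclosingCircle(L[:,:2].astype(np.float32));print(cx,cy,r)
H=seg(c,d,(.388,.342),.055,.127,.14);e=cv2.fitLine(H[:,:2].astype(np.float32),cv2.DIST_L2,0,.01,.01).ravel();print("handle",len(H),H.mean(0),np.degrees(np.arctan2(e[1],e[0])),e)
T=seg(c,d,(.514,.213),.02,.165,.2);print("tip",len(T),np.median(T,0) if len(T) else 0, T.min(0) if len(T) else 0)
E
```

```text
lens [0.4709 0.4167 0.1285] [0.4711 0.4169 0.1264]
h1 [0.4392 0.3875 0.132 ] [0.4392 0.3875 0.1284]
h2 [0.3549 0.31   0.132 ] [0.3546 0.3098 0.1308]
tip [0.5208 0.2127 0.181 ] [0.5458 0.1582 0.0853]
lens 2217 [0.4699 0.4181 0.1256] [0.4677 0.4168 0.1252] [0.0653 0.0627 0.0118]
0.46564796566963196 0.414463073015213 0.036152489483356476
handle 1298 [0.3908 0.3453 0.1304] 42.96777 [0.7317 0.6816 0.3908 0.3453]
tip 108 [0.5239 0.2196 0.1816] [0.5143 0.2115 0.1769]
```

Run:
```python
from h import *
manip.set_gripper(0.0)
manip.move_ptp([.56,.06,.38],down(np.radians(-146.2))); manip.dwell(.2)
c=manip.get_calibration("wrist");p,d=manip.grab_frame("wrist")
cv2.imwrite("pics/w2.png",cv2.cvtColor(p,cv2.COLOR_RGB2BGR)); np.savez("pics/w2.npz",d=d,**c)
for n,ctr,r,z0,z1 in (("knob",(.642,.024),.025,.133,.15),("bush",(.578,.113),.025,.128,.142),("lamp",(.54,.17),.06,.235,.255),("tip",(.514,.213),.025,.165,.2)):
    L=seg(c,d,ctr,r,z0,z1)
    if len(L): print(n,len(L),np.median(L,0),(L.max(0)+L.min(0))/2,np.ptp(L,0),cv2.minEnclosingCircle(L[:,:2].astype(np.float32)))
print(manip.current_time(),manip.current_force(),manip.current_grip_width())
```

```text
knob 195 [0.6444 0.0216 0.1379] [0.6454 0.0214 0.1368] [0.0225 0.0217 0.0073] ((0.6455073952674866, 0.02185945026576519), 0.011445170268416405)
bush 113 [0.5834 0.111  0.1317] [0.5837 0.1121 0.1311] [0.0281 0.0284 0.0062] ((0.5835751891136169, 0.11229307949542999), 0.014461273327469826)
lamp 3163 [0.5442 0.1718 0.2436] [0.5476 0.1694 0.2426] [0.0912 0.0841 0.0152] ((0.55031418800354, 0.17368155717849731), 0.04963456466794014)
tip 44 [0.5303 0.2185 0.1813] [0.5298 0.2189 0.1803] [0.0134 0.0108 0.0057] ((0.5294251441955566, 0.21898046135902405), 0.008364821784198284)
6.7667 [-0.0806  0.8436  0.2009] -0.002522097599474495
```

View pics/w2.png

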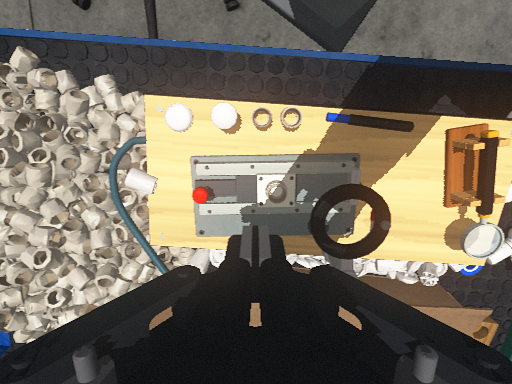

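Run:
```python
from h import *
yd=np.array([-.5646,.8254,0]);k=np.array([.6455,.0217,.124]);R=down(np.radians(-145.6))
at=lambda s,z=0:k+yd*s+[0,0,z]
manip.move_ptp(at(-.038,.1),R);manip.move_l(at(-.038),max_speed=.12);f0=manip.current_force()@yd
manip.move_l(at(.037),max_speed=.05);print("f",manip.current_force()@yd-f0)
s=.037
while s<.055:
    s+=.0012;manip.move_l(at(s),max_speed=.03);f=manip.current_force()@yd-f0;print(round(s,4),round(f,1),(manip.current_ee_pos()-k)@yd)
    if f<-14:break
print(manip.current_time())
```

```text
f 0.375831073741063
0.0382 -1.1 0.038136915406609996
0.0394 -1.3 0.039480802340209654
0.0406 -1.5 0.040712431994208806
0.0418 -1.1 0.04190036427369644
0.043 0.3 0.04309923535466623
0.0442 -0.9 0.04429556962677094
0.0454 -0.5 0.04548204103532682
0.0466 -5.0 0.04625893846613414
0.0478 -9.6 0.04655733919690746
0.049 -15.8 0.04679683827947709
12.725
```

Run:
```python
from h import *
yd=np.array([-.5646,.8254,0]);k=np.array([.6455,.0217,.124]);R=down(np.radians(-145.6))
p=manip.current_ee_pos()
manip.move_l(k+yd*.02,max_speed=.06);manip.move_l(k+yd*.02+[0,0,.15],max_speed=.2)
manip.move_ptp([.52,.09,.42],R);manip.set_gripper(1.0);manip.dwell(.15)
c=manip.get_calibration("wrist");p,d=manip.grab_frame("wrist")
cv2.imwrite("pics/w3.png",cv2.cvtColor(p,cv2.COLOR_RGB2BGR)); np.savez("pics/w3.npz",d=d,**c)
k1=k+yd*.07
for n,ctr,r,z0,z1 in (("knob",k1,.025,.133,.15),("bush",(.5441,.17),.022,.128,.142),("lamp",(.5441,.17),.05,.238,.252),("tip",(.516,.213),.025,.165,.2)):
    L=seg(c,d,ctr,r,z0,z1)
    if len(L): print(n,len(L),np.median(L,0),(L.max(0)+L.min(0))/2,np.ptp(L,0),cv2.minEnclosingCircle(L[:,:2].astype(np.float32)))
print(k1,manip.current_time())
```

```text
knob 157 [0.6048 0.079  0.138 ] [0.6062 0.0791 0.1366] [0.022  0.0221 0.007 ] ((0.6059305667877197, 0.07926168292760849), 0.011381941847503185)
bush 34 [0.5366 0.1596 0.1317] [0.5411 0.1689 0.1313] [0.0221 0.0274 0.0066] ((0.5439554452896118, 0.16941332817077637), 0.014476677402853966)
lamp 2203 [0.5434 0.1697 0.2437] [0.5451 0.1693 0.2442] [0.0865 0.0829 0.0124] ((0.5473597049713135, 0.17191633582115173), 0.046312395483255386)
[0.606  0.0795 0.124 ] 16.0333
```

View pics/w3.png

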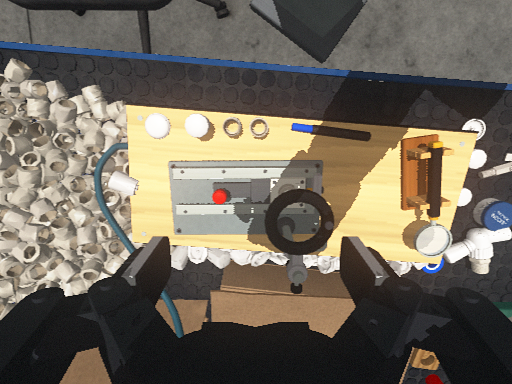

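Run:
```python
from h import *
R=down(np.radians(-137.1));g=np.array([.3890,.3432,.1045])
manip.move_ptp(g+[0,0,.15],R);manip.move_l(g,max_speed=.1)
print(manip.current_ee_pos(),manip.current_force())
manip.set_gripper(0.0,100);manip.dwell(.2)
print("grip",manip.current_grip_width()*85,manip.current_grip_force(),manip.current_force())
manip.move_l(g+[0,0,.12],max_speed=.1);manip.dwell(.3)
print("grip",manip.current_grip_width()*85,manip.current_grip_force(),manip.current_force(),manip.current_ee_pos(),manip.current_time())
c=manip.get_calibration("top");p,d=manip.grab_frame("top")
cv2.imwrite("pics/t2.png",cv2.cvtColor(p,cv2.COLOR_RGB2BGR)[130:290,100:300].repeat(3,0).repeat(3,1)); np.savez("pics/t2.npz",d=d,**c)
L=seg(c,d,(.4695,.4175),.045,.2,.28);print(len(L),np.median(L,0),(L.max(0)+L.min(0))/2,np.ptp(L,0),cv2.minEnclosingCircle(L[:,:2].astype(np.float32)))
e=np.array([.7325,.6807]);s=(L[:,:2]-[.389,.3432])@e;print("slope",np.polyfit(s,L[:,2],1),s.min(),s.max())
for n in("top","scene"):
    if n=="scene":manip.grab_frame(n)
    print(n,manip.look_for(n,"lens")[:2])
```

```text
[0.3892 0.3434 0.105 ] [ 0.4836 -0.1637 -0.1482]
grip 13.189333669351948 97.89958119392395 [-1.0244 -1.3194  5.6937]
grip 12.999983201633501 97.43940711021423 [1.2072 0.2166 0.2017] [0.389  0.3432 0.2243] 21.4333
  return _methods._mean(a, axis=axis, dtype=dtype,
  ret = um.true_divide(
Traceback (most recent call last):
ValueError: zero-size array to reduction operation maximum which has no identity
```

View pics/t2.png

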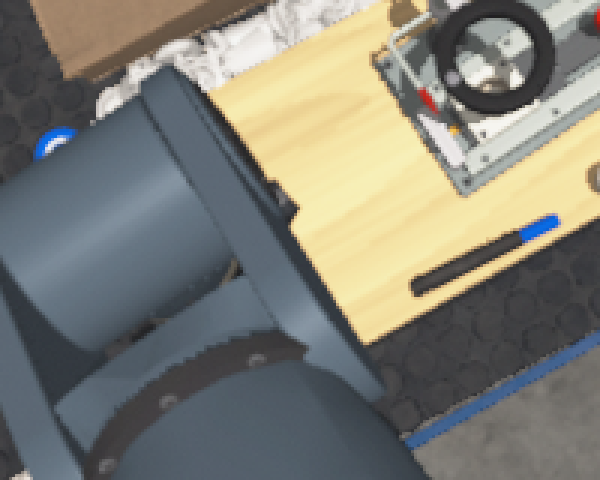

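Run:
```python
from h import *
xd=np.array([.8254,.5646,0]);ax=np.array([.5440,.1697,0])
c=dict(np.load("pics/w1.npz"));W=cloud(c,c["d"])
p=cv2.imread("pics/w1.png").astype(int)
red=(p[...,2]>120)&(p[...,1]<70)&(p[...,0]<70);red[:,:380]=0;red[:,460:]=0;red[:130]=0;red[200:]=0
v,u=np.nonzero(red);print(len(u),u.min(),u.max(),v.min(),v.max())
o=np.argsort(v)
yd=np.array([-.5646,.8254,0])
for i in o[::6]:
    w=W[v[i],u[i]]; print(u[i],v[i],w,"stand xy",(w-ax)@xd,(w-ax)@yd)
tip=ax+.05*yd
for z in(.174,.178,.182,.186):print(z,c["camera_matrix"]@(c["R"]@(tip+[0,0,z])+c["t"])/(c["R"]@(tip+[0,0,z])+c["t"])[2])
```

```text
85 419 428 149 167
423 149 [0.5302 0.2254 0.1817] stand xy 0.020086207683663156 0.05373860261093483
422 150 [0.529  0.225  0.1812] stand xy 0.018847067552873534 0.05414313920411467
422 151 [0.5279 0.225  0.1827] stand xy 0.01789562758937878 0.05474969397940239
422 152 [0.5273 0.2238 0.1822] stand xy 0.01680785736683499 0.05409566227726608
421 153 [0.5256 0.2243 0.1832] stand xy 0.01567258822679568 0.055446253614958765
421 154 [0.5253 0.2228 0.1821] stand xy 0.01453429580462401 0.05444783269920271
421 155 [0.5248 0.2215 0.1812] stand xy 0.0134024011984431 0.05356772086839976
421 156 [0.4398 0.3896 0.4914] stand xy 0.038165793456546665 0.24032512121634464
421 157 [0.5238 0.2191 0.18  ] stand xy 0.011170555055529031 0.0521967486055752
422 158 [0.5232 0.2187 0.1823] stand xy 0.010458880186368227 0.052161348216190104
423 159 [0.5233 0.2169 0.1821] stand xy 0.009533280694052956 0.0506497360212998
419 161 [0.5195 0.2171 0.1799] stand xy 0.006543119417749901 0.05297031773123133
420 162 [0.519  0.2166 0.182 ] stand xy 0.005835483028373024 0.052799664339053934
419 164 [0.5171 0.215  0.181 ] stand xy 0.0034112172596673443 0.05260656005561587
419 167 [0.5147 0.2131 0.1823] stand xy 0.0003091272296201124 0.05237650847380459
0.174 [416.9226 166.0697   1.    ]
0.178 [418.8713 166.7885   1.    ]
0.182 [420.8675 167.5249   1.    ]
0.186 [422.913  168.2795   1.    ]
```

Run:
```python
from h import *
xd=np.array([.8254,.5646,0]);ax=np.array([.5440,.1697,0])
R=down(np.radians(-145.6))
manip.move_l([.32,.20,.2243],R,max_speed=.15)
st=ax-.23*xd+[0,0,.162]
manip.move_l(st,R,max_speed=.15);manip.dwell(.3)
print(manip.current_ee_pos(),manip.current_time(),manip.current_force(),manip.current_ft_torque())
lt=ax-.12*xd
for n in("top","scene"):
    c=manip.get_calibration(n);p,d=manip.grab_frame(n)
    cv2.imwrite(f"pics/{n}3.png",cv2.cvtColor(p,cv2.COLOR_RGB2BGR)); np.savez(f"pics/{n}3.npz",d=d,**c)
    L=seg(c,d,lt,.045,.15,.21)
    if len(L):
        s=(L[:,:2]-lt[:2])@xd[:2];print(n,len(L),np.median(L,0),(L.max(0)+L.min(0))/2,np.ptp(L,0),cv2.minEnclosingCircle(L[:,:2].astype(np.float32)),np.polyfit(s,L[:,2],1))
    q=c["camera_matrix"]@(c["R"]@(lt+[0,0,.181])+c["t"]);print("lens px",q/q[2])
    print(manip.look_for(n,"lens")[:2])
```

```text
[0.3542 0.0401 0.1621] 24.3083 [-0.2329  1.3296 -0.8932] [-0.046   0.0681 -0.0105]
top 637 [0.4456 0.1035 0.1829] [0.4407 0.1047 0.1827] [0.072  0.0583 0.0121] ((0.4386005103588104, 0.10141942650079727), 0.03875868022441864) [-0.0113  0.1829]
lens px [295.674  199.6086   1.    ]
[{'at': [0.444, 0.103, 0.1836], 'confidence': 0.83}]
scene 204 [0.4412 0.1057 0.1835] [0.4409 0.103  0.1822] [0.0697 0.0624 0.015 ] ((0.4398673474788666, 0.1001872643828392), 0.03778643161058426) [-0.0034  0.1831]
lens px [279.7594 160.4505   1.    ]
[{'at': [0.4053, 0.0825, 0.1836], 'confidence': 0.79}]
```

Run:
```python
from h import *
xd=np.array([.8254,.5646,0]);ax=np.array([.5440,.1697,0])
f=ax-.11*xd+[0,-.001,.162]
manip.move_l(f,max_speed=.05);manip.dwell(.5)
print(manip.current_ee_pos()-f,manip.current_time(),manip.current_force(),manip.current_ft_torque(),manip.current_grip_force())
for n in("top","scene"):
    c=manip.get_calibration(n);p,d=manip.grab_frame(n)
    cv2.imwrite(f"pics/{n}4.png",cv2.cvtColor(p,cv2.COLOR_RGB2BGR)); np.savez(f"pics/{n}4.npz",d=d,**c)
    L=seg(c,d,ax,.04,.16,.2)
    if len(L): s=(L[:,:2]-ax[:2])@xd[:2];print(n,len(L),np.median(L,0),(L.max(0)+L.min(0))/2,np.polyfit(s,L[:,2],1))
    print(manip.look_for(n,"lens")[:2],manip.look_for(n,"pointer_tip")[:2])
a=cv2.imread("pics/top4.png")[90:240,180:380];b=cv2.imread("pics/scene4.png")[120:240,170:330]
cv2.imwrite("pics/f4.png",np.hstack([cv2.resize(x,(400,300),interpolation=2) for x in(a,b)]))
```

```text
[-0. -0. -0.] 27.55 [-0.0368 -0.0302 -0.3154] [-0.0362  0.0275 -0.0479] 97.45525002479553
top 174 [0.557  0.183  0.1823] [0.5543 0.1765 0.1837] [0.024  0.1822]
[{'at': [0.5562, 0.1811, 0.1838], 'confidence': 0.64}] []
scene 189 [0.5409 0.1721 0.1833] [0.5422 0.1721 0.182 ] [0.0074 0.183 ]
[{'at': [0.5006, 0.1458, 0.1862], 'confidence': 0.82}] []
```

View pics/f4.png

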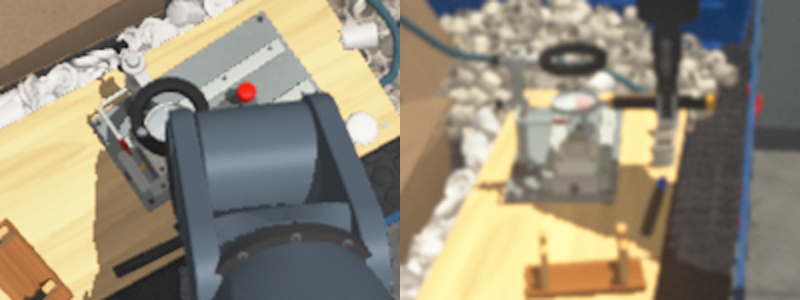

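```bash
python3 -c "
from bench import manip
print(manip.sign_off())"
```

```text
the job is handed in; nothing more can be done
None
```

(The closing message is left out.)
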